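# Park the spring pin and move a drawbar to the work cradle

## Task

The square steel drawbar is locked in its receiver by a spring pin: pull the pin's T-handle up, turn it anticlockwise (seen from above) and let it down into its rest notch so that the pin stays out by itself. Then draw the bar out of the receiver and lay it flat in the open channel of the cradle with its nose close up to the end stop and its pin-hole end sticking out of the channel's open end; you will have to set it down and take it by the other end. Set it down gently, never drop it, leave the pin parked, and do not disturb the loose things around.

Things in the scene. Friction and masses are not known exactly. Their poses are not given: they have to be found in the camera images.
- receiver: Dark steel socket bolted to the bench, pin assembly on top. Origin at bench level under the centre of the stowed bar; x points from mouth into socket. Socket: local x +30 to +103 mm, inside 37 mm wide, floor at 30 mm, top at 70 mm. Foot plate 84 wide, 8 high, x +17 to +112. Pin axis at x +68. The bar is drawn out along -x and is clear of the socket after 75 mm.
- receiver_mouth (a point): Centre of the floor edge of the socket's mouth: receiver x = +30 mm, 30 mm above the bench, axes as the receiver's. In front of it a 20 mm wide, 10 mm thick tongue with open air beneath carries the bar out to receiver x = -47 mm; beyond that the bar hangs free.
- pin_handle (a point): Centre of the T-handle's round steel crossbar (80 mm long, 14 mm thick, level), on the pin axis: 146 mm above the bench with the pin home, about 175 mm parked. The point's x axis lies along the crossbar, parallel to the receiver's x when pin_turn is 0. The collar below it (42 mm across, stepped rim) reaches up to 118 mm.
- pin_lift (a joint): Height of the spring pin in m: 0 home (the 12 mm pin stands in the bar's hole and locks it), 0.040 highest. A spring pulls it down with about 5 N at 0 and 11 N at 0.040. Below about 0.034 a cross lug in the collar's slot keeps it from turning. Parked in the rest notch it reads about 0.029 and the pin is clear of the bar.
- pin_turn (a joint): Turn of pin and T-handle in rad, anticlockwise seen from above: 0 in the slot, rest notch at 1.31 (5 mm deep, it centres itself within about 0.15 rad), end stop at 1.45. The rim between slot and notch (0.4 to 0.9 rad) is at lift 0.034; let go there, the pin is not parked.
- bar: Drawbar, square steel tube 200 mm long, 30 mm wide, 30 mm high, about 0.36 kg. Origin at the centre of its underside, x along it towards the pin-hole end, z up. At the start it lies in the receiver, axes parallel to the receiver's, underside 30 mm above the bench; from x = -100 to +30 mm it is outside the socket.
- cradle: Dark steel open-topped channel bolted to the bench. Origin at bench level; x along the channel to its open end (x = +10 mm). Inside 38 mm wide, outside 48, floor 30 mm up, walls to 66 mm: higher than the lying bar, no room for fingers beside it. A 20 mm wide tongue goes on at floor height to x = +45. Foot plate 90 mm wide. A bar with its origin at local (0, 0, 30 mm), x along the cradle's, lies right.
- cradle_stop (a point): Centre of the inner face of the channel's end stop (cradle x = -104 mm, 45 mm above the bench); axes as the cradle's. A bar laid right has its nose about 4 mm from it and sticks out 90 mm beyond the channel's open end.
- oil: Bystander: grey oil bottle, 62 mm across, 150 mm high, origin under its centre. (Receiver and cradle stand one left, one right of the middle, either way round; the bare bench between them, some 180 mm wide, x = 0.42 to 0.64 m, is free for setting the bar down.)
- carton: Bystander: cardboard carton 70 x 100 x 50 mm high, origin under its centre.
- piston: Bystander: aluminium piston standing upright, 56 mm across, 57 mm high, origin under its centre.
- wrench: Bystander: steel spanner 170 mm long lying on the bench far left, origin under its centre.
- cleaner: Bystander: aluminium spray can 60 mm across, 130 mm high, origin under its centre.
There are look-alikes about, which are no part of the job. Of the things that look like the bar, the middle-sized one is meant.

How it is judged (in metres and radians):
On the way, in this order (a step that is already met when the one before it is completed fails the run):
1. the pin is pulled up, turned and let go, and stays parked in its rest notch by itself (value of joint pin_lift above 0.024 m and value of joint pin_turn above 1.1 rad and distance between the grasp point and pin_handle above 0.05 m), for 0.2 s.
2. with the pin parked, the bar is drawn out of the receiver (value of joint pin_lift above 0.024 m and value of joint pin_turn above 1.1 rad and (x of bar_hole in the frame of receiver below -0.002 m or height (world z) of bar_hole above 0.11 m or y of bar_hole in the frame of receiver above 0.08 m or y of bar_hole in the frame of receiver below -0.08 m)), for 0.1 s.
At the end, for the whole second after the job is handed in: The bar lies at rest flat on the cradle's floor (nose within 6 mm of its resting height), along the channel within 0.08 rad, its nose within 12 mm of the end stop and its pin-hole end out beyond the open end; the pin is still parked (lift above 24 mm, turn above 1.1 rad) (value of joint pin_lift above 0.024 m and value of joint pin_turn above 1.1 rad and x of bar_nose in the frame of cradle between -0.108 and -0.092 m and y of bar_nose in the frame of cradle between -0.008 and 0.008 m and z of bar_nose in the frame of cradle between 0.04 and 0.051 m and x of bar_hole in the frame of cradle above 0.05 m and angle between the x axis of bar and the x axis of cradle, either way round below 0.08 rad and linear speed of bar below 0.02 m/s and angular speed of bar below 0.1 rad/s); the robot touches nothing.
It fails at once if a bystander is moved more than 30 mm (distance of any of oil, carton, piston, wrench, cleaner from where it was at the start of the episode above 0.03 m).
It fails at once if the bar is dropped (it falls free faster than 0.5 m/s) (linear speed of bar above 0.5 m/s and contact force between the fingers and bar below 0.5 N).
It also fails if it takes over 67 s, if anything falls off the work surface, if the arm or the gripper's body presses on something with over 40 N, if the wrist force passes 120 N, or if a joint passes its speed limit or range.

## Robot

A 6-joint arm with a two-finger parallel gripper is mounted at the origin on the work surface. World frame = base frame: x ahead of the robot, y to its left, z up, the work surface at z = 0. Lengths are in m, angles in degrees, forces in N, time in s.
With the tool pointing down it reaches from about 0.4 to 0.825 m from the base axis. Payload 7 kg.
Tool frame: the origin (TCP) lies midway between the tips of the shut fingers; the grasp point (between the pads) lies 19 mm behind it; z points along the fingers, y is the line along which they close (so a half turn about z gives the same grasp; the last joint's range is limited). The gripper opens to 88 mm and grips with 3 to 60 N. Pads are 19 mm wide; open, the fingers measure 130 mm over their backs; the gripper's body (78 mm by 193 mm) begins 47 mm behind the grasp point.
Start: joints at [-55.227, 20.546, 0.682, 0, -70.136, -16.507], TCP at [0.212, -0.641, 0.227] pointing down, gripper open.
Joint ranges: [-176.03, 176.03], [-82.01, 121.73], [-58.28, 71.71], [-173.87, 95.51], [-174.79, -0.11], [-173.66, 173.66]. Speed limits (degrees/s): [136.94, 136.94, 172.46, 180, 180, 180].

## Interface

Orientations are given as [roll, pitch, yaw] about the fixed x, y, z axes, in that order (R = Rz(yaw) Ry(pitch) Rx(roll)).
In Python, from plant import telemetry, viewer, workorder gives the robot as it stands. The module is installed in compiled form; this text tells all that it offers.
- The arm moves only by the tool carry_out, never from a script. Its argument "rows" is a list of rows, each a list of 6 numbers: the shift along the tool's x, y, z in m, then the turn, a rotation vector about the tool's x, y, z in rad. In form: [[tx, ty, tz, ax, ay, az], ...]. A call has 1 to 8 rows; each row is the pose to reach, as a shift and turn from the pose commanded when the call began, along the tool's axes at that moment; what a row does not reach only later rows make up. A row lasts 1/8 s, in which the tool goes at most 62.5 mm and 10.7 degrees, less where a joint would pass 70% of its speed; a pose out of reach is approached as far as the arm can. A call with a gripper value outside its range is refused whole. "grip" is the gripper's target within -1 to 1 (fully open at 1, half-way at 0, shut at -1), set as the call begins (left out, the last holds). The fingers move at their own pace and stop on an object; the grip force is fixed at half the most. Time passes only in rows, so rows that repeat a pose let the fingers close. It gives the time, the measured TCP pose, the force, the opening and the grip force at its end, in the units of the state.
- telemetry.get_obs(): the state, without advancing time (a new reading comes with each control period).
- viewer.snapshot(name): name is "scene" or "top" or "wrist"; returns the picture (384x512x3 uint8, red, green, blue); there is no depth.
- viewer.camera_info(name): a dict with "intrinsics" (3x3 intrinsics, pixels), "extrinsics" (4x4, takes a point from camera to world coordinates); the wrist camera has in their place "tool_from_camera" (4x4, takes a point from camera to tool coordinates, whose origin is the TCP and whose axes are the flange's). Camera axes: x right, y down, z forward; pixel columns grow to the right and rows downward; lengths in m; the calibration is good to about 2 mm. A picture is of the moment at which its call begins: read the wrist's pose just before it. camera_info takes no time and is no camera call.
- workorder.close_job(): hands the job in; it is judged then, once.
The state is a dict: "clock": time; "joint_pos": joint angles; "qvel": joint speeds; "tau": joint torques, N m; "tool_pos": TCP position; "orientation": TCP orientation; "force": force on the tool from outside, world axes, zero at the start; "moment": the same for the moment, N m; "opening": finger opening in m; "gripper_force": force on a finger pad.
Only numpy, scipy, OpenCV 4.12 (cv2) and the standard library are available. Lean on these libraries where they do the work, as an engineer would, in place of code of your own. Each camera call takes 0.05 s, during which the arm holds its last target. There are 200 camera calls.

## Working session

There is one attempt and no reset: what is moved stays moved. The work goes in short steps, Python scripts to look and compute and a tool call to move; the robot and the scene stay as the last step left them, time stands still between calls to the robot, and variables do not carry over. Pictures are saved under pics/ and viewed, at most 10 in all, crops included, and the job is handed in when it is done.

Besides the shell and the picture viewer there is one more tool, called after ">>>" as a command line: name --pt "numbers of a row" for each row, then --argument value for the rest. carry_out: Moves the arm, as the interface text tells. Its arguments: {"type":"object","properties":{"rows":{"type":"array"},"grip":{"type":"number"}},"required":["rows"]}

```bash
mkdir -p pics
cat > h.py <<'E'
import numpy as np, cv2
from plant import telemetry, viewer, workorder
from scipy.spatial.transform import Rotation as R
def snap(n,f):
    im=viewer.snapshot(n); cv2.imwrite('pics/'+f,im[:,:,::-1]); return im
def ray(n,uv,ext=None):
    ci=viewer.camera_info(n); K=np.array(ci['intrinsics'])
    if n=='wrist':
        o=telemetry.get_obs(); T=np.eye(4); T[:3,:3]=R.from_euler('xyz',o['orientation'],degrees=True).as_matrix(); T[:3,3]=o['tool_pos']
        E=T@np.array(ci['tool_from_camera'])
    else: E=np.array(ci['extrinsics'])
    d=E[:3,:3]@np.linalg.solve(K,[uv[0],uv[1],1]); return E[:3,3],d
def onz(n,uv,z):
    c,d=ray(n,uv); return c+d*(z-c[2])/d[2]
def proj(n,p):
    ci=viewer.camera_info(n); K=np.array(ci['intrinsics']);E=np.array(ci['extrinsics'])
    q=K@(np.linalg.inv(E)@np.append(p,1))[:3]; return q[:2]/q[2]
E
python3 - <<'E'
from h import *
a=snap('scene','s0.png');b=snap('top','t0.png')
cv2.imwrite('pics/t0b.png',cv2.resize(b[:,:,::-1],(800,600),interpolation=cv2.INTER_CUBIC))
cv2.imwrite('pics/s0b.png',cv2.resize(a[:,:,::-1],(800,600),interpolation=cv2.INTER_CUBIC))
for n in('scene','top'):
    c=viewer.camera_info(n);print(np.round(c['intrinsics'],1),np.round(c['extrinsics'],3))
print(np.round(viewer.camera_info('wrist')['tool_from_camera'],3)); print(telemetry.get_obs())
E
```

```text
[[466.4   0.  256.7]
 [  0.  466.4 190.9]
 [  0.    0.    1. ]] [[ 0.175  0.837 -0.519  1.331]
 [ 0.985 -0.152  0.086 -0.147]
 [-0.007 -0.526 -0.851  1.53 ]
 [ 0.     0.     0.     1.   ]]
[[499.2   0.  248.1]
 [  0.  499.2 184.2]
 [  0.    0.    1. ]] [[ 0.023 -0.992  0.122  0.304]
 [-1.    -0.022  0.01  -0.025]
 [-0.007 -0.122 -0.993  1.621]
 [ 0.     0.     0.     1.   ]]
[[-0.    -0.968 -0.25   0.067]
 [ 1.    -0.     0.001 -0.001]
 [-0.001 -0.25   0.968 -0.157]
 [ 0.     0.     0.     1.   ]]
{'clock': 0.1, 'joint_pos': array([-5.52270177e+01,  2.05871119e+01,  6.40634238e-01, -1.46080225e-02,
       -7.01356490e+01, -1.65057279e+01]), 'qvel': array([ 0.03402143, -0.07775865,  0.03361751,  0.12571019, -0.04366937,
       -0.02153779]), 'tau': array([-2.06292149e-03, -5.84162807e+01,  2.93750113e+01,  7.01550543e+00,
        1.00937078e-02, -5.97693202e-05]), 'tool_pos': array([ 0.2113976 , -0.6406073 ,  0.22574093]), 'orientation': array([ 1.79917356e+02, -1.01674359e-02, -1.61737712e+02]), 'force': array([0.47299972, 0.00290538, 0.2620526 ]), 'moment': array([0.01286759, 0.03841884, 0.00331206]), 'gripper_force': 0.0, 'opening': 0.08751004683937158}
```

View pics/t0b.png

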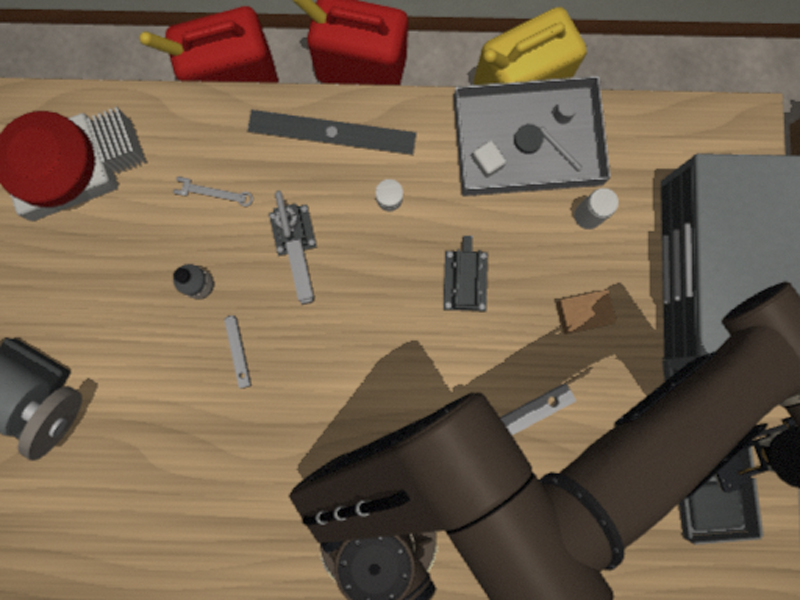

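View pics/s0b.png

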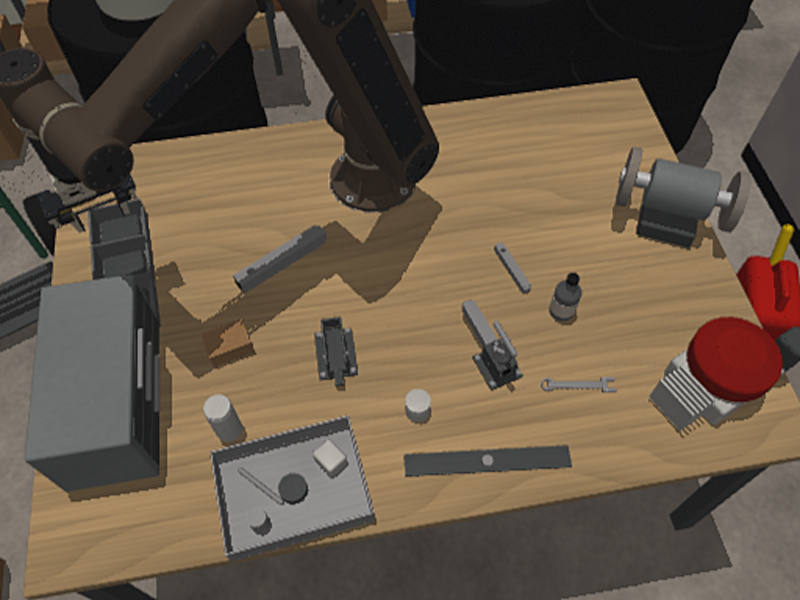

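Top view (800x600 picture):
- **Bar-like things:** a small strip at (237,350), the bar in the receiver at (300,270), a large bar at (535,410) and a wide plate at (330,132). The one in the receiver is middle-sized, sits in the socket under the T-handle and fits the description.
- **Cradle:** at (466,278), with its tongue at (466,243), so its open end points away from the robot.

I'll confirm with an enlarged crop.

Run:
```python
import cv2,numpy as np
t=cv2.imread('pics/t0.png');s=cv2.imread('pics/s0.png')
def c(im,x,y,w=78,h=58): return cv2.resize(im[y:y+h,x:x+w],None,fx=5,fy=5,interpolation=cv2.INTER_CUBIC)
# top: receiver (293,240)*.64 ; cradle (466,278)*.64
A=c(t,150,121,78,78);B=c(t,260,145,78,58);C=c(s,285,188,78,78);D=c(s,180,195,78,58)
a=lambda x:cv2.resize(x,(390,290)) if 0 else x
def pad(x):return cv2.resize(x,None,fx=290/x.shape[0],fy=290/x.shape[0])
# uniform: crop 78x58 each
A=c(t,156,118,78,60);B=c(t,260,145,78,60);C=c(s,285,188,78,60);D=c(s,176,196,78,60)
cv2.imwrite('pics/c0.png',np.vstack([np.hstack([A,B]),np.hstack([C,D])]))
```

```text
(no output)
```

View pics/c0.png

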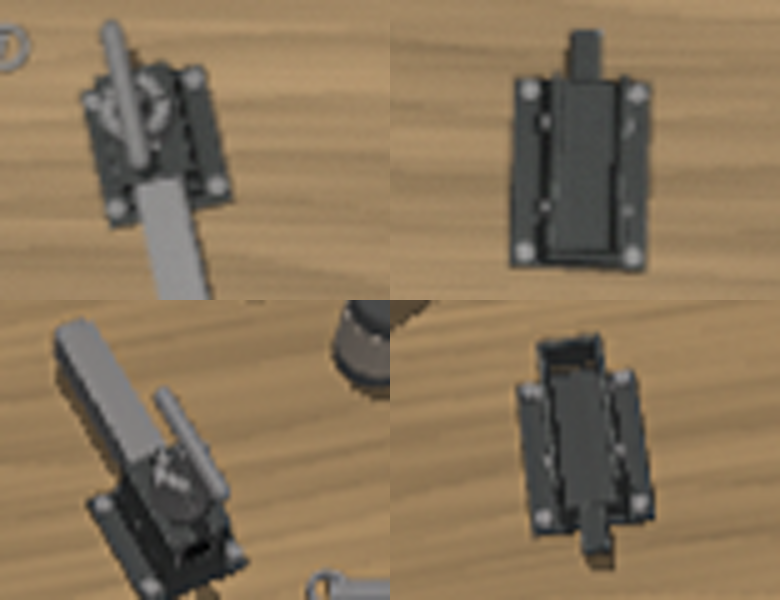

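The crop shows the middle-sized bar seated in the receiver under the collar. The T-handle crossbar runs from (110,25) to (140,163). The foot bolts of both fixtures can be seen, and the cradle tongue is at (585,40).

Run:
```python
from h import *
t=lambda x,y:np.array([156+x/5-.4,118+y/5-.4])
tc=lambda x,y:np.array([260+(x-390)/5-.4,145+y/5-.4])
s=lambda x,y:np.array([285+x/5-.4,188+(y-300)/5-.4])
sc=lambda x,y:np.array([176+(x-390)/5-.4,196+(y-300)/5-.4])
def tri(a,b):
    (c1,d1),(c2,d2)=ray('top',a),ray('scene',b)
    k=np.linalg.lstsq(np.c_[d1,-d2],c2-c1,rcond=None)[0]; p,q=c1+k[0]*d1,c2+k[1]*d2
    return (p+q)/2,np.linalg.norm(p-q)
P=lambda n,l,z:np.round([onz(n,u,z) for u in l],4)
def pose(name,pts): # far-left far-right near-left near-right
    m=pts.mean(0);d=pts[0]+pts[1]-pts[2]-pts[3];print(name,m.round(4),'yaw',np.degrees(np.arctan2(d[1],d[0])).round(2), pts.tolist())
pose('rec top',P('top',[t(95,100),t(193,77),t(118,208),t(217,186)],.011))
pose('cra top',P('top',[tc(528,90),tc(637,93),tc(524,251),tc(632,255)],.011))
pose('cra scene',P('scene',[sc(639,503),sc(543,518),sc(625,378),sc(531,390)],.011))
print('handle top',P('top',[t(110,25),t(140,163)],.150)); print('handle scene',P('scene',[s(163,395),s(222,492)],.150))
print(tri(t(110,25),s(222,492)),tri(t(140,163),s(163,395)))
# bar top face mask
for n,box in(('top',(180,150,205,196)),('scene',(290,185,330,226))):
    im=cv2.imread(f'pics/{n[0]}0.png'); g=im.astype(int); x0,y0,x1,y1=box
    m=np.zeros(im.shape[:2],np.uint8); sat=g.max(2)-g.min(2)
    m[y0:y1,x0:x1]=((sat<25)&(g.mean(2)>105))[y0:y1,x0:x1]*255
    k=max(cv2.findContours(m,0,2)[0],key=cv2.contourArea); b=cv2.boxPoints(cv2.minAreaRect(k))
    print(n,b.round(1).tolist(),P(n,b,.06).tolist())
# tongue, oil
print('tongue',P('top',[tc(573,32),tc(599,32)],.03)); 
for n,u in(('piston',(389,190)),('oil',(185,277)),('cleaner',(603,202))): print(n,onz('top',np.array(u)*.64,.057 if n=='piston' else .14).round(3))
```

```text
rec top [0.6236 0.1949 0.011 ] yaw 14.2 [[0.6512, 0.236, 0.011], [0.6681, 0.172, 0.011], [0.5795, 0.2179, 0.011], [0.5956, 0.1536, 0.011]]
cra top [ 0.5228 -0.1702  0.011 ] yaw -0.97 [[0.576, -0.1355, 0.011], [0.5756, -0.2066, 0.011], [0.4703, -0.1343, 0.011], [0.4692, -0.2042, 0.011]]
cra scene [ 0.5214 -0.1713  0.011 ] yaw -2.15 [[0.5742, -0.1384, 0.011], [0.5738, -0.2081, 0.011], [0.4699, -0.1342, 0.011], [0.4675, -0.2044, 0.011]]
handle top [[0.6676 0.2063 0.15  ]
 [0.5834 0.1848 0.15  ]]
handle scene [[0.5885 0.1841 0.15  ]
 [0.6676 0.2047 0.15  ]]
(array([0.66752406, 0.20551699, 0.14979322]), np.float64(0.001534785683290129)) (array([0.58472605, 0.18581642, 0.14302347]), np.float64(5.341563576929426e-05))
top [[182.3000030517578, 154.8000030517578], [191.60000610351562, 152.6999969482422], [200.5, 192.0], [191.1999969482422, 194.10000610351562]] [[0.5854, 0.2013, 0.06], [0.5928, 0.172, 0.06], [0.4681, 0.1394, 0.06], [0.4608, 0.1685, 0.06]]
scene [[295.20001220703125, 194.0], [302.0, 190.10000610351562], [322.3999938964844, 224.6999969482422], [315.70001220703125, 228.6999969482422]] [[0.4737, 0.1391, 0.06], [0.4613, 0.1672, 0.06], [0.6153, 0.2061, 0.06], [0.6264, 0.1789, 0.06]]
tongue [[ 0.6114 -0.1628  0.03  ]
 [ 0.6118 -0.1796  0.03  ]]
piston [ 0.699 -0.008  0.057]
oil [0.499 0.379 0.14 ]
cleaner [ 0.663 -0.424  0.14 ]
```

>>> carry_out --pt "-0.03 0.03 -0.04 0 0 0" --pt "-0.07 0.07 -0.074 0 0 0.03" --pt "-0.113 0.113 -0.074 0 0 0.07" --pt "-0.156 0.157 -0.074 0 0 0.07" --pt "-0.199 0.201 -0.074 0 0 0.07" --pt "-0.242 0.245 -0.074 0 0 0.07" --pt "-0.285 0.289 -0.074 0 0 0.07" --pt "-0.328 0.332 -0.074 0 0 0.07" --grip 1

```text
clock: 1.1
tool_pos: [0.4192, -0.2209, 0.3006]
orientation: [180.0, 0.0, -165.7]
force: [1.9, -0.5, -0.3]
opening: 0.0878
gripper_force: 0.0
```

>>> carry_out --pt "-0.04 0.046 0 0 0 0" --pt "-0.08 0.093 0 0 0 0" --pt "-0.12 0.14 0 0 0 0" --pt "-0.16 0.187 0 0 0 0" --pt "-0.2 0.234 0 0 0 0" --pt "-0.24 0.28 0 0 0 0" --pt "-0.28 0.326 0 0 0 0" --pt "-0.304 0.354 0 0 0 0"

```text
clock: 2.1
tool_pos: [0.627, 0.1976, 0.2993]
orientation: [-180.0, -0.1, -165.7]
force: [-0.1, -0.7, 0.5]
opening: 0.088
gripper_force: 0.0
```

Run:
```python
from h import *
o=telemetry.get_obs(); im=snap('wrist','w1.png'); t=snap('top','t1.png')
print(o['clock'],o['tool_pos'],o['orientation'],o['joint_pos'])
ci=viewer.camera_info('wrist');print(np.round(ci['intrinsics'],1))
cv2.imwrite('pics/wt1.png',np.vstack([cv2.resize(im[:,:,::-1],(512,384)), cv2.resize(t[150:232,40:332,::-1],(512,144))]))
cv2.imwrite('pics/wt1.png',cv2.resize(im[:,:,::-1],(800,600)))
```

```text
2.1 [0.62695965 0.19762119 0.29932443] [-1.79984006e+02 -8.77647623e-02 -1.65671254e+02] [ 3.44499521e+01  1.70086117e+01  4.97286684e+00 -1.55099370e-02
 -7.80521659e+01 -1.10117972e+02]
[[325.7   0.  259.1]
 [  0.  325.7 192.4]
 [  0.    0.    1. ]]
```

View pics/wt1.png

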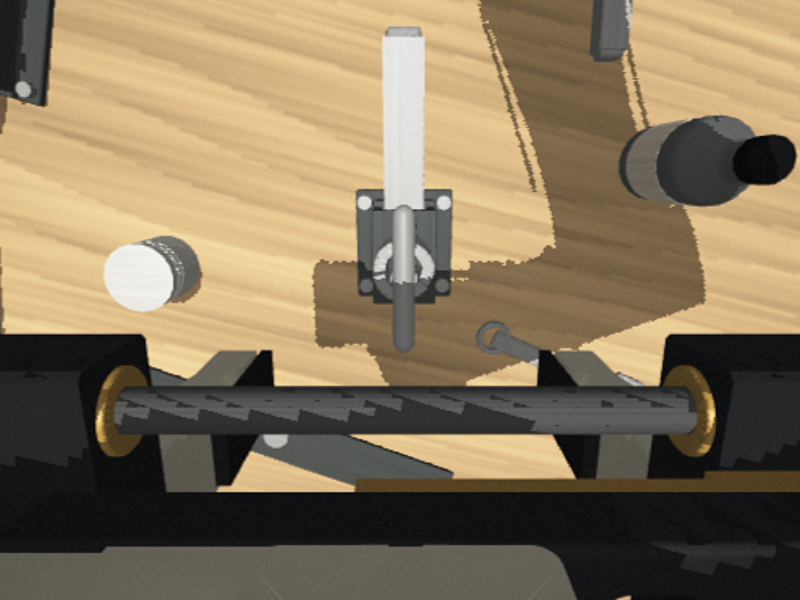

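The wrist view shows the crossbar upright from (404,206) to (404,351), in line with the bar (382–424) and the gripper's middle, so yaw is right. I'll now work out the exact shift.

Run:
```python
from h import *
o=telemetry.get_obs(); Rt=R.from_euler('xyz',o['orientation'],degrees=True)
for u,z in (((403.5,206),.148),((403.5,351),.148),((403.5,38),.06),((403,209),.06)):
    p=onz('wrist',np.array(u)*.64-.2,z); print(p.round(4),Rt.inv().apply(p-o['tool_pos']).round(4))
```

```text
[0.5821 0.1855 0.148 ] [ 0.0464 -0.0011  0.1503]
[0.6706 0.2081 0.148 ] [-0.0449 -0.0012  0.1501]
[0.4742 0.1577 0.06  ] [ 0.1577 -0.0012  0.2386]
[0.59   0.1869 0.06  ] [ 0.0382 -0.0017  0.2383]
```

>>> carry_out --pt "0.001 -0.001 0.055 0 0 0" --pt "0.001 -0.001 0.11 0 0 0" --pt "0.001 -0.001 0.15 0 0 0" --pt "0.001 -0.001 0.17 0 0 0" --pt "0.001 -0.001 0.17 0 0 0"

```text
clock: 2.82
tool_pos: [0.6244, 0.1928, 0.1286]
orientation: [-179.9, -0.2, -165.8]
force: [-0.4, 0.0, 0.7]
opening: 0.0876
gripper_force: 0.0
```

>>> carry_out --pt "0 0 0 0 0 0" --pt "0 0 0 0 0 0" --pt "0 0 0 0 0 0" --pt "0 0 0 0 0 0" --pt "0 0 0 0 0 0" --pt "0 0 0 0 0 0" --grip -1

```text
clock: 3.58
tool_pos: [0.6257, 0.1939, 0.1306]
orientation: [-180.0, -0.0, -165.7]
force: [0.4, -0.1, 0.1]
opening: 0.0331
gripper_force: 0.0
```

>>> carry_out --pt "0 0.0025 0 0 0 0" --pt "0 0.0025 0 0 0 0" --pt "0 0.0025 0 0 0 0" --pt "0 0.0025 0 0 0 0"

```text
clock: 4.08
tool_pos: [0.6251, 0.196, 0.1305]
orientation: [-180.0, -0.0, -165.8]
force: [-0.3, -2.5, -1.2]
opening: 0.0154
gripper_force: 30.0
```

>>> carry_out --pt "0 0 -0.012 0 0 0" --pt "0 0 -0.025 0 0 0" --pt "0 0 -0.038 0 0 0" --pt "0 0 -0.038 0 0 0"

```text
clock: 4.58
tool_pos: [0.6248, 0.196, 0.1677]
orientation: [180.0, -0.1, -165.8]
force: [7.0, -2.1, -12.3]
opening: 0.0157
gripper_force: 30.0
```

>>> carry_out --pt "0 0 0 0 0 -0.16" --pt "0 0 0 0 0 -0.33" --pt "0 0 0 0 0 -0.5" --pt "0 0 0 0 0 -0.67" --pt "0 0 0 0 0 -0.84" --pt "0 0 0 0 0 -1.01" --pt "0 0 0 0 0 -1.18" --pt "0 0 0 0 0 -1.32"

```text
clock: 5.58
tool_pos: [0.6267, 0.1946, 0.1675]
orientation: [-179.9, -0.1, -89.9]
force: [13.2, -8.3, -11.7]
opening: 0.0154
gripper_force: 30.0
```

>>> carry_out --pt "0 0 0 0 0 0" --pt "0 0 0 0 0 0"

```text
clock: 5.82
tool_pos: [0.6267, 0.1946, 0.1675]
orientation: [-179.9, -0.1, -90.2]
force: [13.6, -8.7, -11.4]
opening: 0.0153
gripper_force: 30.0
```

>>> carry_out --pt "0 0 0.004 0 0 0" --pt "0 0 0.008 0 0 0" --pt "0 0 0.009 0 0 0"

```text
clock: 6.2
tool_pos: [0.6268, 0.1946, 0.1589]
orientation: [-179.9, -0.1, -90.2]
force: [10.3, -8.3, -5.3]
opening: 0.0154
gripper_force: 30.0
```

Run:
```python
from h import *
o=telemetry.get_obs(); im=snap('wrist','w2.png')
print(o['tool_pos'],o['orientation'],o['force'],o['moment'])
cv2.imwrite('pics/w2b.png',im[80:384,60:460,::-1])
```

```text
[0.62682381 0.19457931 0.15893173] [-1.79895069e+02 -1.22046216e-01 -9.01507631e+01] [10.2843562  -8.31132097 -5.33084839] [-3.23710187e+00 -3.79175469e+00  2.67204949e-03]
```

View pics/w2b.png

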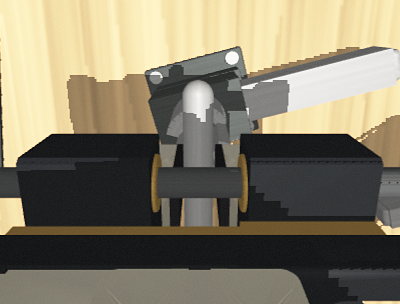

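The view shows the crossbar turned across the bar in the notch direction (198,100). The drop in spring force says the pin has seated. Now I'll release, rise and turn back over the bar.

>>> carry_out --pt "0 0 0 0 0 0" --pt "0 0 0 0 0 0" --pt "0 0 0 0 0 0" --pt "0 0 -0.02 0 0 0" --pt "0 0 -0.06 0 0 0" --pt "0 0 -0.1 0 0 0" --grip 1

```text
clock: 7.0
tool_pos: [0.6247, 0.1966, 0.2608]
orientation: [180.0, 0.0, -90.1]
force: [0.4, -0.9, -0.4]
opening: 0.0703
gripper_force: 0.0
```

>>> carry_out --pt "0.0 0.01 0 0 0 0.16" --pt "0.005 0.022 0 0 0 0.33" --pt "0.01 0.035 0 0 0 0.5" --pt "0.015 0.05 0 0 0 0.67" --pt "0.018 0.065 0 0 0 0.84" --pt "0.021 0.08 0 0 0 1.01" --pt "0.021 0.091 0 0 0 1.18" --pt "0.021 0.091 0 0 0 1.319"

```text
clock: 8.0
tool_pos: [0.5332, 0.1758, 0.2603]
orientation: [180.0, 0.1, -165.9]
force: [0.0, 1.3, -0.0]
opening: 0.0877
gripper_force: 0.0
```

Run:
```python
from h import *
o=telemetry.get_obs(); im=snap('wrist','w3.png'); o=telemetry.get_obs()
print(o['clock'],o['tool_pos'],o['orientation'])
cv2.imwrite('pics/w3b.png',cv2.resize(im[:260,:,::-1],None,fx=1.5,fy=1.5))
```

```text
8.05 [0.53351985 0.17584903 0.26017863] [ 1.79955130e+02  5.16262230e-02 -1.66283323e+02]
```

View pics/w3b.png

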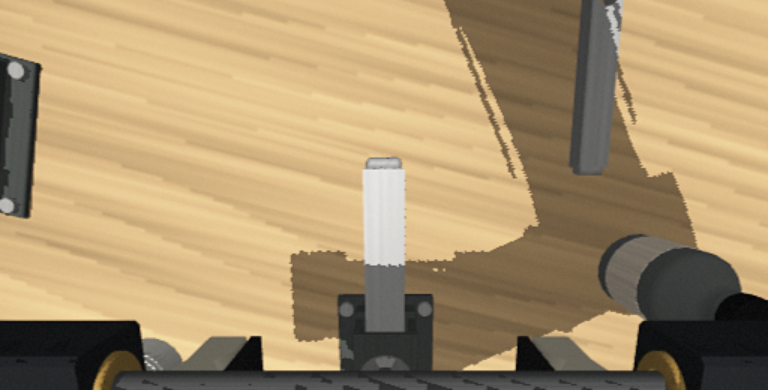

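Run:
```python
from h import *
o=telemetry.get_obs(); print(o['tool_pos'],o['orientation']);Rt=R.from_euler('xyz',o['orientation'],degrees=True)
im=cv2.imread('pics/w3.png').astype(int)
for r in (120,140,160,190,210):
    g=im[r,215:300]; sat=g.max(1)-g.min(1); k=np.where(sat<22)[0]+215
    k=k[(k>235)&(k<275)]; u=((k.min()+k.max())/2,r); p=onz('wrist',u,.06); print(k.min(),k.max(),p.round(4),Rt.inv().apply(p-o['tool_pos']).round(4))
p=onz('wrist',(256,157/1.5),.06);print('nose',p.round(4))
s=snap('scene','s3.png'); cv2.imwrite('pics/s3b.png',cv2.resize(s[180:250,270:370,::-1],(500,350),interpolation=cv2.INTER_CUBIC))
```

```text
[0.53351985 0.17584903 0.26017863] [ 1.79955130e+02  5.16262230e-02 -1.66283323e+02]
242 269 [0.4809 0.1591 0.06  ] [ 0.0553 -0.0039  0.2001]
243 268 [0.5015 0.1641 0.06  ] [ 0.0341 -0.004   0.2001]
243 268 [0.5228 0.1692 0.06  ] [ 0.0122 -0.0041  0.2002]
244 269 [0.5557 0.1783 0.06  ] [-0.022  -0.003   0.2002]
236 274 [0.5791 0.1822 0.06  ] [-0.0456 -0.0048  0.2002]
nose [0.4653 0.1559 0.06  ]
```

View pics/s3b.png

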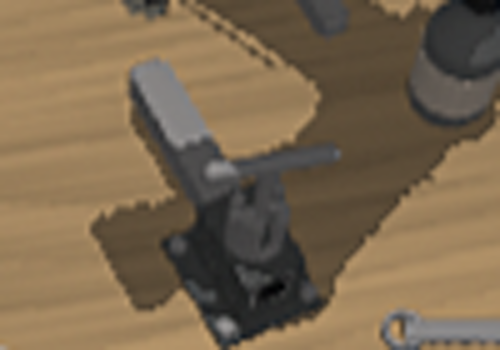

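The scene crop shows the crossbar parked across the bar at (280,160) with nothing holding it. Next I'll grip the bar.

>>> carry_out --pt "-0.0015 -0.003 0.055 0 0 0" --pt "-0.0015 -0.003 0.11 0 0 0" --pt "-0.0015 -0.003 0.165 0 0 0" --pt "-0.0015 -0.003 0.21 0 0 0" --pt "-0.0015 -0.003 0.232 0 0 0" --pt "-0.0015 -0.003 0.232 0 0 0"

```text
clock: 8.85
tool_pos: [0.5352, 0.1723, 0.0259]
orientation: [-179.9, -0.2, -165.5]
force: [0.4, 0.4, 0.6]
opening: 0.0874
gripper_force: 0.0
```

>>> carry_out --pt "0 0 0 0 0 0" --pt "0 0 0 0 0 0" --pt "0 0 0 0 0 0" --pt "0 0 0 0 0 0" --grip -1

```text
clock: 9.35
tool_pos: [0.5365, 0.1731, 0.0282]
orientation: [180.0, 0.1, -165.7]
force: [0.3, 0.2, -0.1]
opening: 0.0535
gripper_force: 0.0
```

>>> carry_out --pt "0 0 0 0 0 0" --pt "0 0 0 0 0 0" --pt "0 0 0 0 0 0" --pt "0 0 0 0 0 0"

```text
clock: 9.85
tool_pos: [0.5362, 0.1729, 0.0275]
orientation: [-180.0, -0.0, -165.7]
force: [0.1, -0.2, 0.7]
opening: 0.0297
gripper_force: 30.0
```

>>> carry_out --pt "0.01 0 -0.001 0 0 0" --pt "0.025 0 -0.001 0 0 0" --pt "0.04 0 -0.001 0 0 0" --pt "0.04 0 -0.001 0 0 0"

```text
clock: 10.35
tool_pos: [0.4957, 0.1623, 0.0286]
orientation: [-180.0, -0.1, -165.7]
force: [0.4, 0.0, -3.9]
opening: 0.03
gripper_force: 30.0
```

The fingertips reach below the bar's underside, so setting it down would put them on the bench. The bar still rests in the socket and on the tongue, so I'll regrip about 7 mm higher and then draw it out.

>>> carry_out --pt "0 0 0.001 0 0 0" --pt "0 0 0.001 0 0 0" --pt "0 0 0.001 0 0 0" --pt "0 0 -0.007 0 0 0" --pt "0 0 -0.007 0 0 0" --grip -0.1

```text
clock: 10.98
tool_pos: [0.4981, 0.1634, 0.0364]
orientation: [180.0, 0.1, -165.7]
force: [0.4, 0.2, 1.0]
opening: 0.0392
gripper_force: 0.0
```

>>> carry_out --pt "0 0 0 0 0 0" --pt "0 0 0 0 0 0" --pt "0 0 0 0 0 0" --pt "0 0 0 0 0 0" --grip -1

```text
clock: 11.48
tool_pos: [0.4975, 0.163, 0.0356]
orientation: [-180.0, -0.0, -165.7]
force: [-0.3, 0.0, 1.8]
opening: 0.0296
gripper_force: 30.0
```

>>> carry_out --pt "0.01 0 -0.001 0 0 0" --pt "0.025 0 -0.0015 0 0 0" --pt "0.04 0 -0.0015 0 0 0" --pt "0.05 0 -0.0015 0 0 0" --pt "0.05 0 -0.0015 0 0 0"

```text
clock: 12.1
tool_pos: [0.4482, 0.1505, 0.0373]
orientation: [180.0, 0.0, -165.7]
force: [0.0, 1.1, -4.2]
opening: 0.0299
gripper_force: 30.0
```

>>> carry_out --pt "0 0 -0.025 0 0 0" --pt "0 -0.01 -0.04 0 0 0" --pt "0 -0.045 -0.04 0 0 0.06" --pt "-0.005 -0.085 -0.04 0 0 0.12" --pt "-0.013 -0.12 -0.04 0 0 0.19" --pt "-0.0205 -0.14 -0.035 0 0 0.25" --pt "-0.0205 -0.15 -0.02 0 0 0.25" --pt "-0.0205 -0.15 0 0 0 0.25"

```text
clock: 13.1
tool_pos: [0.5062, 0.0099, 0.0363]
orientation: [180.0, 0.0, 180.0]
force: [-0.2, 0.5, -4.3]
opening: 0.0299
gripper_force: 30.0
```

>>> carry_out --pt "0 0 0.015 0 0 0" --pt "0 0 0.023 0 0 0" --pt "0 0 0.025 0 0 0"

```text
clock: 13.48
tool_pos: [0.5058, 0.0106, 0.0116]
orientation: [-180.0, -0.0, -180.0]
force: [-0.2, -0.2, -4.1]
opening: 0.0296
gripper_force: 30.0
```

>>> carry_out --pt "0 0 0.003 0 0 0" --pt "0 0 0.005 0 0 0" --pt "0 0 0.0063 0 0 0" --pt "0 0 0.0063 0 0 0"

```text
clock: 13.98
tool_pos: [0.506, 0.0104, 0.0058]
orientation: [180.0, 0.0, 180.0]
force: [-0.1, 0.3, -3.1]
opening: 0.0301
gripper_force: 30.0
```

>>> carry_out --pt "0 0 0.0005 0 0 0" --pt "0 0 0.0005 0 0 0" --pt "0 0 0.0005 0 0 0" --pt "0 0 -0.05 0 0 0" --pt "0 0 -0.11 0 0 0" --pt "-0.03 0 -0.17 0 0 0" --pt "-0.058 0 -0.2 0 0 0" --pt "-0.058 0 -0.2 0 0 0" --grip 1

```text
clock: 14.98
tool_pos: [0.567, 0.0108, 0.2088]
orientation: [179.9, 0.3, 180.0]
force: [-0.4, 0.5, -0.6]
opening: 0.0874
gripper_force: 0.0
```

>>> carry_out --pt "0 0 0 0 0 0" --pt "0 0 0 0 0 0"

```text
clock: 15.22
tool_pos: [0.5627, 0.0102, 0.2045]
orientation: [-180.0, -0.1, 180.0]
force: [0.7, -1.1, -0.3]
opening: 0.0877
gripper_force: 0.0
```

Run:
```python
from h import *
o=telemetry.get_obs(); im=snap('wrist','w4.png')
print(o['clock'],o['tool_pos'],o['orientation'])
cv2.imwrite('pics/w4b.png',cv2.resize(im[:270,:,::-1],None,fx=1.5,fy=1.5))
```

```text
15.225 [0.56270788 0.01015352 0.20450212] [-1.79969696e+02 -1.32722633e-01  1.79985607e+02]
```

View pics/w4b.png

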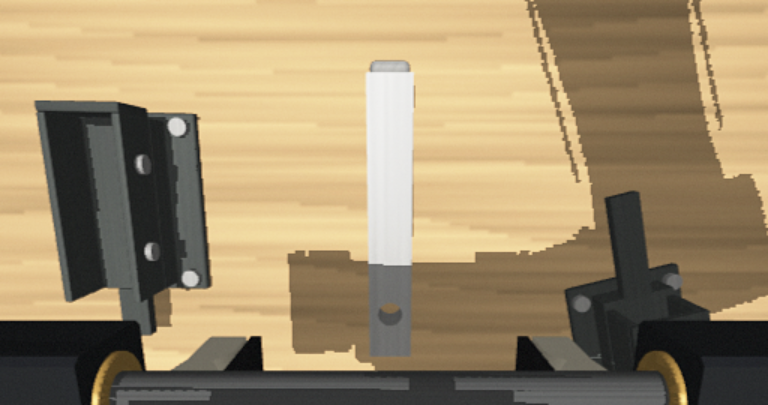

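The bar lies flat on the bench from the nose at (390,61) to the hole end at (391,356), with the hole at (390,314). The cradle is on the left: its stop is at (37–118,102) and its tongue end at (145,333).

Run:
```python
from h import *
w=lambda x,y,z:onz('wrist',(x/1.5-.2,y/1.5-.2),z).round(4)
print('nose',w(390,61,.025),'end',w(391,356,.03),'hole',w(390,314,.03))
print('barL/R near nose',w(367,80,.03),w(412,80,.03),'far',w(370,350,.03),w(411,350,.03))
print('bolts',w(177,127,.011),w(190,279,.011))
print('stop outer top',w(37,103,.066),w(117,103,.066))
print('left wall outer top end',w(68,301,.066)); print('tongue',w(136,333,.03),w(155,331,.03))
print('floor inner corner at stop', w(83,122,.03),w(112,122,.03),'far',w(95,288,.03))
```

```text
nose [0.4325 0.0105 0.025 ] end [0.631  0.0113 0.03  ] hole [0.5991 0.0106 0.03  ]
barL/R near nose [ 0.4445 -0.004   0.03  ] [0.4445 0.0244 0.03  ] far [ 0.6264 -0.0039  0.03  ] [0.6264 0.0258 0.03  ]
bolts [ 0.4714 -0.1349  0.011 ] [ 0.578  -0.1368  0.011 ]
stop outer top [ 0.4623 -0.1905  0.066 ] [ 0.4623 -0.145   0.066 ]
left wall outer top end [ 0.5793 -0.1919  0.066 ]
tongue [ 0.6133 -0.1716  0.03  ] [ 0.6118 -0.1578  0.03  ]
floor inner corner at stop [ 0.4697 -0.1873  0.03  ] [ 0.4697 -0.1686  0.03  ] far [ 0.58  -0.196  0.03 ]
```

>>> carry_out --pt "-0.002 0.0006 0.055 0 0 0" --pt "-0.002 0.0006 0.11 0 0 0" --pt "-0.002 0.0006 0.155 0 0 0" --pt "-0.002 0.0006 0.185 0 0 0" --pt "-0.002 0.0006 0.196 0 0 0"

```text
clock: 15.9
tool_pos: [0.5642, 0.0105, 0.0075]
orientation: [-179.9, -0.2, 180.0]
force: [-0.2, -0.6, 1.1]
opening: 0.0874
gripper_force: 0.0
```

>>> carry_out --pt "0 0 0 0 0 0" --pt "0 0 0 0 0 0" --pt "0 0 0 0 0 0" --pt "0 0 0 0 0 0" --pt "0 0 0 0 0 0" --pt "0 0 0 0 0 0" --pt "0 0 0 0 0 0" --pt "0 0 0 0 0 0" --grip -1

```text
clock: 16.9
tool_pos: [0.566, 0.0109, 0.0098]
orientation: [-180.0, -0.0, -180.0]
force: [-0.5, -0.8, 2.2]
opening: 0.0298
gripper_force: 30.0
```

>>> carry_out --pt "0 0 -0.02 0 0 0" --pt "0 0 -0.06 0 0 0" --pt "0 -0.02 -0.11 0 0 0" --pt "-0.005 -0.06 -0.15 0 0 0" --pt "-0.02 -0.1 -0.18 0 0 0" --pt "-0.03 -0.14 -0.2 0 0 0.019" --pt "-0.04 -0.17 -0.2 0 0 0.019" --pt "-0.04 -0.181 -0.2 0 0 0.019"

```text
clock: 17.9
tool_pos: [0.6056, -0.1714, 0.2086]
orientation: [180.0, -0.1, 178.8]
force: [0.2, 0.4, -4.8]
opening: 0.0299
gripper_force: 30.0
```

>>> carry_out --pt "0 0 0 0 0 0" --pt "0 0 0 0 0 0" --pt "0 0 0 0 0 0"

```text
clock: 18.27
tool_pos: [0.6059, -0.1691, 0.2097]
orientation: [180.0, -0.0, 179.0]
force: [-0.2, -0.0, -3.8]
opening: 0.0299
gripper_force: 30.0
```

Run:
```python
from h import *
o=telemetry.get_obs(); im=snap('wrist','w5.png')
print(o['clock'],o['tool_pos'],o['orientation'],o['force'])
cv2.imwrite('pics/w5b.png',cv2.resize(im[:260,130:390,::-1],None,fx=2.3,fy=2.3,interpolation=cv2.INTER_CUBIC))
```

```text
18.275 [ 0.60585753 -0.1691186   0.2097287 ] [ 1.79989711e+02 -4.68634318e-03  1.78961218e+02] [-0.21040476 -0.00476093 -3.84001634]
```

View pics/w5b.png

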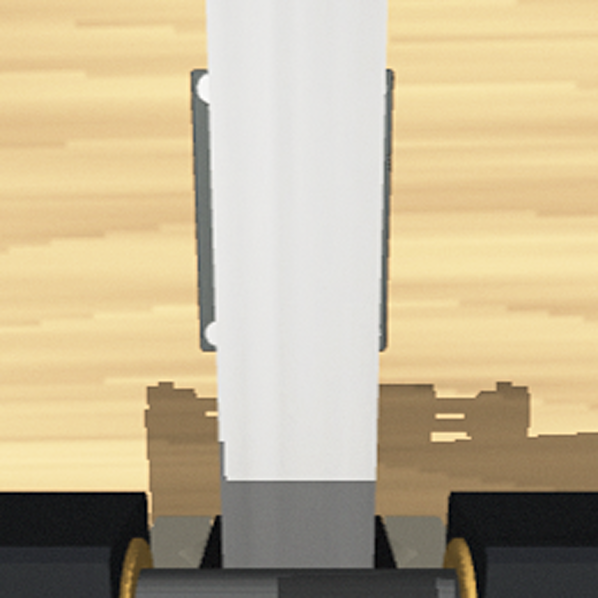

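The held bar covers the channel, but the foot plate shows on both sides, with corners at (191,70), (200,350), (394,70) and (387,350). I'll take both centrelines from the same image.

Run:
```python
from h import *
o=telemetry.get_obs()
w=lambda x,y,z:onz('wrist',((x+.5)/2.3-.5+130,(y+.5)/2.3-.5),z)
L0,L1,R0,R1=[w(*p,.008) for p in((192,70),(202,350),(394,70),(387,350))]
print('plate',*(p.round(4) for p in(L0,L1,R0,R1)))
c0,c1=(L0+R0)/2,(L1+R1)/2;print('c',c0.round(4),c1.round(4),np.degrees(np.arctan2((c1-c0)[1],(c1-c0)[0])))
im=cv2.imread('pics/w5.png').astype(int)
def edges(r):
    g=im[r].mean(1);s=im[r].max(1)-im[r].min(1);
    a=256
    while s[a-1]<25 and g[a-1]>90 :a-=1
    b=256
    while s[b+1]<25 and g[b+1]>90:b+=1
    return a-.5,b+.5
zb=o['tool_pos'][2]-.0098+.03
for r in(10,60,100,150,185,200,225):
    a,b=edges(r);A,B=[onz('wrist',(u,r),zb) for u in(a,b)];print(r,a,b,((A+B)/2).round(4),(B-A)[1].round(4))
print('tcp',o['tool_pos'].round(4))
```

```text
plate [ 0.4615 -0.213   0.008 ] [ 0.5842 -0.2148  0.008 ] [ 0.4631 -0.1245  0.008 ] [ 0.5858 -0.1262  0.008 ]
c [ 0.4623 -0.1688  0.008 ] [ 0.585  -0.1705  0.008 ] -0.7981929297683353
10 219.5 297.5 [ 0.5026 -0.1679  0.23  ] 0.0295
60 214.5 299.5 [ 0.5203 -0.1689  0.23  ] 0.0334
100 215.5 298.5 [ 0.5354 -0.1692  0.23  ] 0.0335
150 216.5 296.5 [ 0.5555 -0.1698  0.23  ] 0.0336
185 224.5 293.5 [ 0.5706 -0.169   0.23  ] 0.0297
200 225.5 293.5 [ 0.5773 -0.1689  0.23  ] 0.0297
225 225.5 292.5 [ 0.5889 -0.1693  0.23  ] 0.0298
tcp [ 0.6059 -0.1692  0.2098]
```

>>> carry_out --pt "0 -0.0012 0.03 0 0 0" --pt "0 -0.0012 0.07 0 0 0" --pt "0 -0.0012 0.1 0 0 0" --pt "0 -0.0012 0.12 0 0 0" --pt "0 -0.0012 0.125 0 0 0" --pt "0 -0.0012 0.125 0 0 0"

```text
clock: 19.08
tool_pos: [0.6063, -0.171, 0.0852]
orientation: [-180.0, 0.0, 178.9]
force: [0.4, 0.0, -3.5]
opening: 0.0295
gripper_force: 30.0
```

>>> carry_out --pt "0 0 0.005 0 0 0" --pt "0 0 0.012 0 0 0" --pt "0 0 0.02 0 0 0" --pt "0 0 0.02 0 0 0"

```text
clock: 19.58
tool_pos: [0.6053, -0.1712, 0.0638]
orientation: [180.0, -0.1, 178.9]
force: [-1.0, 0.2, -3.2]
opening: 0.03
gripper_force: 30.0
```

>>> carry_out --pt "0 0 0.006 0 0 0" --pt "0 0 0.012 0 0 0" --pt "0 0 0.017 0 0 0" --pt "0 0 0.021 0 0 0" --pt "0 0 0.0235 0 0 0" --pt "0 0 0.0235 0 0 0"

```text
clock: 20.32
tool_pos: [0.6058, -0.1713, 0.0411]
orientation: [-180.0, -0.0, 178.9]
force: [-0.6, 0.6, -3.6]
opening: 0.0295
gripper_force: 30.0
```

>>> carry_out --pt "0 0 0.001 0 0 0" --pt "0 0 0.0018 0 0 0" --pt "0 0 0.0018 0 0 0"

```text
clock: 20.7
tool_pos: [0.6062, -0.1712, 0.0399]
orientation: [-180.0, 0.0, 178.9]
force: [-0.6, 0.1, -0.5]
opening: 0.0301
gripper_force: 30.0
```

Run:
```python
from h import *
im=snap('scene','s6.png');t=snap('top','t6.png');o=telemetry.get_obs();print(o['tool_pos'],o['force'])
A=cv2.resize(im[190:260,170:270,::-1],(500,350),interpolation=cv2.INTER_CUBIC)
cv2.imwrite('pics/s6b.png',A)
```

```text
[ 0.60615741 -0.17123321  0.03986668] [-0.82225658  0.3344828   1.18245159]
```

View pics/s6b.png

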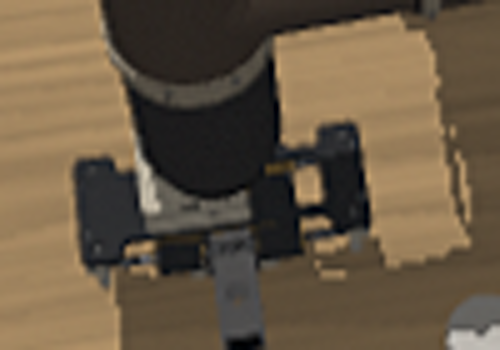

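The force has gone to zero, so the bar rests on the floor; in the view its hole end sticks out below the gripper at (237,290). I'll feel for the end stop with small steps.

>>> carry_out --pt "0.001 0 0 0 0 0" --pt "0.002 0 0 0 0 0" --pt "0.003 0 0 0 0 0" --pt "0.003 0 0 0 0 0"

```text
clock: 21.3
tool_pos: [0.6035, -0.1712, 0.0399]
orientation: [-180.0, 0.1, 178.9]
force: [3.7, 0.3, 1.6]
opening: 0.0295
gripper_force: 30.0
```

>>> carry_out --pt "0.001 0 0 0 0 0" --pt "0.002 0 0 0 0 0" --pt "0.002 0 0 0 0 0"

```text
clock: 21.68
tool_pos: [0.6014, -0.1712, 0.0398]
orientation: [-180.0, 0.1, 178.9]
force: [4.1, 0.7, 3.2]
opening: 0.0298
gripper_force: 30.0
```

>>> carry_out --pt "0.001 0 0 0 0 0" --pt "0.002 0 0 0 0 0" --pt "0.002 0 0 0 0 0"

```text
clock: 22.05
tool_pos: [0.601, -0.171, 0.0399]
orientation: [-180.0, 0.2, 178.9]
force: [9.0, -0.1, -1.6]
opening: 0.0296
gripper_force: 30.0
```

Contact with the stop came at about TCP x = 0.601, as expected. I'll back off 4 mm, release and rise.

>>> carry_out --pt "-0.002 0 0 0 0 0" --pt "-0.004 0 0 0 0 0" --pt "-0.0055 0 0 0 0 0" --pt "-0.0055 0 0 0 0 0"

```text
clock: 22.55
tool_pos: [0.601, -0.171, 0.0398]
orientation: [180.0, -0.3, 178.9]
force: [-7.9, 3.1, 14.4]
opening: 0.0298
gripper_force: 30.0
```

>>> carry_out --pt "0 0 0 0 0 0" --pt "0 0 0 0 0 0" --pt "0 0 0 0 0 0" --pt "0 0 0 0 0 0" --pt "0 0 -0.03 0 0 0" --pt "0 0 -0.08 0 0 0" --pt "0 0 -0.13 0 0 0" --pt "0 0 -0.18 0 0 0" --grip 1

```text
clock: 23.55
tool_pos: [0.6041, -0.1712, 0.221]
orientation: [180.0, -0.0, 178.9]
force: [1.4, 0.7, -0.4]
opening: 0.0878
gripper_force: 0.0
```

>>> carry_out --pt "0 0 0 0 0 0" --pt "0 0 0 0 0 0" --pt "0 0 0 0 0 0"

```text
clock: 23.92
tool_pos: [0.6036, -0.1711, 0.218]
orientation: [180.0, -0.1, 178.9]
force: [0.9, 0.9, 0.2]
opening: 0.0875
gripper_force: 0.0
```

Run:
```python
from h import *
o=telemetry.get_obs();im=snap('wrist','w7.png');g=im.astype(int);print(o['clock'],o['tool_pos'],o['force'],o['opening'])
V=g.mean(2);S=g.max(2)-g.min(2)
for r in range(0,240,15):
    m=np.where((S[r]<25)&(V[r]>95))[0]; m=m[(m>190)&(m<330)]
    if len(m):
        A,B=[onz('wrist',(u,r),.06) for u in(m.min()-.5,m.max()+.5)]
        print(r,m.min(),m.max(),len(m),((A+B)/2).round(4)[:2],(B-A)[1].round(4))
print('col', [(r,int(V[r,257]),int(S[r,257])) for r in range(0,80,4)], [onz('wrist',(257,r),.06)[0].round(4) for r in(0,40,80)])
s=snap('scene','s7.png').astype(int); print('handle scene diff',np.abs(s[205:232,310:345]-cv2.imread('pics/s3.png')[205:232,310:345,::-1]).mean())
```

```text
23.925 [ 0.60364764 -0.17110492  0.21796323] [0.88698261 0.91016361 0.24112577] 0.08750492401266353
30 233 285 29 [ 0.4689 -0.1689] 0.0469
45 218 298 66 [ 0.4811 -0.17  ] 0.0725
60 218 298 65 [ 0.4937 -0.1703] 0.0733
75 219 296 55 [ 0.5065 -0.171 ] 0.0713
90 219 292 49 [ 0.5196 -0.1731] 0.0684
105 226 293 47 [ 0.533  -0.1697] 0.0635
120 227 288 49 [ 0.5467 -0.1718] 0.0586
135 236 282 38 [ 0.5607 -0.1707] 0.0449
150 223 294 56 [ 0.575  -0.1714] 0.0696
165 245 274 30 [ 0.5896 -0.1708] 0.0293
180 245 273 28 [ 0.6046 -0.1715] 0.0287
195 245 274 24 [ 0.62   -0.1713] 0.03
210 245 274 8 [ 0.6357 -0.1716] 0.0304
225 245 273 25 [ 0.6517 -0.1724] 0.0297
col [(0, 172, 83), (4, 189, 87), (8, 182, 85), (12, 180, 85), (16, 182, 85), (20, 91, 5), (24, 92, 5), (28, 24, 1), (32, 175, 3), (36, 171, 5), (40, 225, 3), (44, 224, 3), (48, 222, 4), (52, 222, 4), (56, 223, 3), (60, 221, 2), (64, 222, 3), (68, 217, 3), (72, 220, 3), (76, 220, 4)] [np.float64(0.445), np.float64(0.477), np.float64(0.5108)]
handle scene diff 34.094179894179895
```

Run:
```python
from h import *
im=cv2.imread('pics/w7.png').astype(int);V=im.mean(2)
for c in(250,258,266): print(c,[int(v) for v in V[14:44,c]])
o=telemetry.get_obs()
print({r:(onz('wrist',(258,r),.066)[0].round(4),onz('wrist',(258,r),.05)[0].round(4)) for r in(18,26,27,28,29,30,31)})
# full-length widths of the bright bar face
S=im.max(2)-im.min(2)
for r in(44,60,80,100,140,200):
    a=b=258
    while V[r,a-1]>150 if r<150 else S[r,a-1]<25 and V[r,a-1]>80:a-=1
    while V[r,b+1]>150 if r<150 else S[r,b+1]<25 and V[r,b+1]>80:b+=1
    A,B=onz('wrist',(a-.5,r),.06),onz('wrist',(b+.5,r),.06);print(r,a,b,((A+B)/2)[:2].round(4),(B-A)[1].round(4))
t=snap('top','t8.png').astype(int).mean(2)
c=np.array([.6255,.1965,.18])
for name,ang in(('home dir',14.3),('parked dir',89.4)):
    d=np.array([np.cos(np.radians(ang)),np.sin(np.radians(ang)),0])
    print(name,[int(t[tuple(np.round(proj('top',c+d*k)[::-1]).astype(int))]) for k in(-.055,-.035,-.025,-.015,0,.015,.025,.035,.055)])
```

```text
250 [177, 179, 183, 184, 183, 81, 93, 95, 93, 91, 93, 72, 27, 26, 23, 56, 166, 165, 175, 183, 176, 171, 164, 182, 231, 228, 227, 226, 226, 228]
258 [180, 181, 184, 185, 178, 85, 91, 97, 92, 94, 93, 75, 27, 28, 26, 65, 166, 167, 173, 184, 179, 174, 166, 180, 229, 227, 225, 226, 226, 226]
266 [181, 181, 182, 186, 179, 89, 88, 94, 95, 89, 93, 71, 26, 28, 26, 61, 166, 166, 175, 181, 181, 176, 166, 173, 228, 225, 223, 222, 224, 223]
{18: (np.float64(0.4608), np.float64(0.4569)), 26: (np.float64(0.4671), np.float64(0.4635)), 27: (np.float64(0.4679), np.float64(0.4643)), 28: (np.float64(0.4687), np.float64(0.4651)), 29: (np.float64(0.4695), np.float64(0.466)), 30: (np.float64(0.4703), np.float64(0.4668)), 31: (np.float64(0.4711), np.float64(0.4676))}
44 242 275 [ 0.4804 -0.1696] 0.0304
60 243 275 [ 0.4938 -0.1694] 0.0299
80 243 275 [ 0.511  -0.1698] 0.0303
100 243 275 [ 0.5287 -0.1701] 0.0307
140 244 274 [ 0.5656 -0.1708] 0.0297
200 245 274 [ 0.6254 -0.1715] 0.0301
home dir [78, 64, 86, 87, 143, 141, 146, 149, 128]
parked dir [107, 151, 146, 145, 143, 145, 147, 147, 148]
```

Image numbers:
- The nose is 0–1 mm from the stop, inside the allowed range.
- The bar is centred to about 1 mm and parallel to the channel.
- The handle still lies in the parked direction.

Handing the job in.

```bash
python3 -c "
from h import *
print(workorder.close_job())"
```

```text
the job is handed in; nothing more can be done
None
```

The job is handed in (no verdict was returned): the pin is parked and the bar lies in the cradle, measured 0–1 mm from the end stop rather than the intended 4 mm (it did not follow the back-off) but inside the 12 mm limit, with its pin-hole end sticking out.

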